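# Rinse a drinking flask on the press-down rinser

## Task

The blue drinking flask is drying upside down on one of the two pegs of the bottle stand: lift it straight up off its peg and, still upside down, set its mouth in the sprung ring of the countertop rinser and press it down until the ring stops. Finish while holding it there: the gripper still gripping the flask and pushing it so that the ring stays fully down, with only the flask touching the rinser. Never press the ring down without the flask over it, since it would spray; leave the white flask on its peg, and the lemon, the honey jar and the blue cap where they are.

Things in the scene. Friction and masses are not known exactly. Their poses are not given: they have to be found in the camera images.
- blue_flask: the flask to rinse: round steel drinking flask, no cap, blue body, bare steel neck, upside down, 0.13 to 0.27 kg. Origin: centre of the rim of its mouth, which points down; z up along its axis. Neck 47 mm in diameter (41 mm inside) up to 22 mm above the origin, shoulder up to 42 mm, then a straight body 59 mm in diameter up to the closed end at 140 mm. Hollow, 134 mm deep inside
- flask_end (a point): centre of the flat closed end of the blue flask, on its axis, 140 mm above its mouth: its uppermost point as it hangs, 161 mm above the worktop. At the start the inside of this end rests on a peg's head and the mouth is 21 mm above the worktop. The straight body below it is the place to grip from above
- white_flask: a second flask like the first in shape and size, but white; it hangs on the other peg and stays there. Origin at the centre of its mouth's rim, z up
- bottle_stand: fixed drying stand: white drip tray 214 x 116 mm, 14 mm high, with two upright pegs; origin on the worktop under its centre, x along the row of pegs (long side), z up. Pegs at x = -50 and +50 mm: 10 mm rods with a grey head 25 mm in diameter, flat top 155 mm above the worktop. Either flask may hang on either peg, and stand and rinser may swap sides
- rinser: fixed countertop rinser, 206 mm deep, 140 mm wide: steel drip tray, 32 mm high, in front with a black sprung ring in its middle; grey water tank with a black lid, 122 mm high, behind. Origin on the worktop under the ring's axis; x points from the ring to the tank, whose lid begins 68 mm from the ring's axis; z up
- ring_seat (a point): centre of the ring's seat (spokes on which the rim of the mouth rests), moving with the ring: 49 mm above the worktop when up, 37 mm fully down. The collar round it is 52 mm wide inside; from 4 mm above the seat it widens as a funnel to 67 mm inside, 72 mm outside, 12 mm above the seat. A jet 18 mm wide stands 7 mm above the seat and enters the mouth. z up
- rinse_ring (a joint): how far the sprung ring is pressed straight down, in m: 0 up, 0.012 against its stop. The spring needs 6 N to start and 14.4 N at the stop, rising evenly; the flask's own weight does not move it and it springs back when let go
- honey_jar: honey jar with a grey lid, 66 x 72 x 102 mm; a bystander, origin under its centre. It stands behind the work near a wall cabinet, whose underside is about 0.42 m above the worktop and whose front begins about 0.6 m ahead of the robot's base: swing the arm across drawn in
- lemon: a lemon, 71 x 53 x 51 mm, lying near the front edge of the worktop; a bystander
- blue_cap: the blue flask's screw cap lying on the worktop, 52 mm in diameter, 38 mm high over its carrying loop; a bystander, origin under its centre

How it is judged:
On the way, in this order (a step that is already met when the one before it is completed fails the run):
1. the blue flask has been lifted off: its mouth is above the heads of the pegs (height (world z) of blue_flask above 0.16 m), for 0.1 s.
2. the blue flask's mouth sits in the ring of the rinser (horizontal distance between blue_flask and ring_seat below 0.006 m and z of blue_flask in the frame of ring_seat below 0.006 m and angle between blue_flask's own z axis and vertical below 0.15 rad), for 0.1 s.
At the end, for the whole second after the job is handed in: Ring down at least 9.5 of 12 mm by the upside-down blue flask (mouth within 5 mm of the axis, 4 mm of the seat, tilt under 0.12 rad, still, over 8 N), gripped by the fingers below its closed end; robot not touching the rinser; white flask within 20 mm of where it hung (value of joint rinse_ring above 0.0095 m and horizontal distance between blue_flask and ring_seat below 0.005 m and z of blue_flask in the frame of ring_seat between -0.004 and 0.004 m and angle between blue_flask's own z axis and vertical below 0.12 rad and contact force between blue_flask and rinser above 8 N and contact force between each of the arm, the fingers and rinser below 0.5 N and contact force between the fingers and blue_flask above 3 N and z of the grasp point in the frame of blue_flask below 0.138 m and linear speed of blue_flask below 0.02 m/s and distance of white_flask from where it was at the start of the episode below 0.02 m); the arm keeps its last pose, push and grip.
It fails at once if the ring is pressed down more than 5 mm with the blue flask's mouth not over it (more than 20 mm off its axis): it would spray (value of joint rinse_ring above 0.005 m and horizontal distance between blue_flask and ring_seat above 0.02 m).
It fails at once if the white flask is moved more than 40 mm (distance of white_flask from where it was at the start of the episode above 0.04 m).
It fails at once if the lemon, the honey jar or the blue cap is moved more than 40 mm (distance of any of lemon, honey_jar, blue_cap from where it was at the start of the episode above 0.04 m).
It also fails if it takes over 45 s, if anything falls off the work surface, if the arm or the gripper's body presses on something with over 40 N, if the wrist force passes 120 N, or if a joint passes its speed limit or range.

## Robot

A 6-joint arm with a two-finger parallel gripper is mounted at the origin on a cart in front of the work surface, level with it; the furniture and walls round the work are solid. World frame = base frame: x ahead of the robot, y to its left, z up, the work surface at z = 0. Lengths are in m, angles in rad, forces in N, time in s.
With the tool pointing down it reaches from about 0.375 to 0.975 m from the base axis. Payload 3.8 kg.
Tool frame: the origin (TCP) lies on the centre line of the jaws, within the pads' length; the fingertips stand 17 mm ahead of it and the grasp point (between the pads) lies 2 mm behind it (bot.tip_extent is the distance from the TCP to the fingertips, in m); z points along the fingers, y is the line along which they close (so a half turn about z gives the same grasp; the last joint's range is limited). The gripper opens to 85 mm and grips with 20 to 120 N. Pads are 22 mm wide; open, the fingers measure 114 mm over their backs; the gripper's body (76 mm by 85 mm) begins 54 mm behind the grasp point. The pads swing forward as they close: fully open they stand 13 mm farther back than shut.
Start: joints at [1.078, 0.264, 1.604, -0, 1.274, -0.037], TCP at [0.297, 0.606, 0.248] pointing down, gripper open.
Joint ranges: [-2.63, 2.63], [-0.94, 2.18], [0.31, 2.57], [-1.31, 4.45], [0, 2.66], [-2.55, 2.55]. Speed limits (rad/s): [2.57, 2.57, 3.14, 3.14, 3.14, 3.14].

## Interface

Orientations are given as a rotation vector (axis times angle).
In Python, from workcell import readout, read_camera, finish_job, bot gives the robot as it stands.
- The arm moves only by the tool jog_arm, never from a script. Its argument "deltas" is one flat list of numbers, 7 for each row, row after row: the shift along the tool's x, y, z in m, then the turn, a rotation vector about the tool's x, y, z in degrees, then the gripper command: -1 is shut, 1 is fully open, values between are in proportion. A call has 1 to 8 rows; each row is the pose to reach, as a shift and turn from the pose commanded when the call began, along the tool's axes at that moment; what a row does not reach only later rows make up. A row lasts 1/10 s, in which the tool goes at most 50 mm and 8.59 degrees, less where a joint would pass 70% of its speed; a pose out of reach is approached as far as the arm can. A call with a gripper value outside its range is refused whole. The fingers move at their own pace and stop on an object; "squeeze" is the grip in N (left out, the last holds). Time passes only in rows, so rows that repeat a pose let the fingers close. It gives the time, the measured TCP pose, the force, the opening and the grip force at its end, in the units of the state.
- readout.read_state(): the state, without advancing time (a new reading comes with each control period).
- read_camera(name): name is "side" or "top" or "wrist"; returns a dict with "color" (400x640x3 uint8, blue, green, red), "fx", "fy", "cx", "cy" (pixels), "dist" ([k1, k2, p1, p2, k3] as OpenCV has them; the pictures are not rectified), "origin" and "attitude" of the camera in the world. Camera axes: x right, y down, z forward; pixel columns grow to the right and rows downward; lengths in m; the calibration is good to about 2 mm. A picture is of the moment at which its call begins. There is no depth.
- finish_job(): hands the job in; it is judged then, once.
The state is a dict: "time": time; "q": joint angles; "joint_vel": joint speeds; "joint_torque": joint torques, N m; "tool_pos": TCP position; "tcp_rot": TCP orientation; "wrist_force": force on the tool from outside, world axes, zero at the start; "torque": the same for the moment, N m; "width": opening from 0.0 (shut) to 1.0 (fully open); "grip_force": force on a finger pad.
Only numpy, scipy, OpenCV 4.12 (cv2) and the standard library are available. Lean on these libraries where they do the work, as an engineer would, in place of code of your own. Each camera call takes 0.05 s, during which the arm holds its last target. There are 200 camera calls.

## Working session

There is one attempt and no reset: what is moved stays moved. The work goes in short steps, Python scripts to look and compute and a tool call to move; the robot and the scene stay as the last step left them, time stands still between calls to the robot, and variables do not carry over. Pictures are saved under pics/ and viewed, at most 10 in all, crops included, and the job is handed in when it is done.

Besides the shell and the picture viewer there is one more tool, called after "Request:" as name(argument=value, ...), one argument or row to a line, values as JSON. jog_arm: Moves the arm, as the interface text tells. Its arguments: {"type":"object","properties":{"deltas":{"type":"array"},"squeeze":{"type":"number"}},"required":["deltas"]}

```bash
mkdir -p pics; ls; cat > h.py <<'E'
import numpy as np, cv2
from scipy.spatial.transform import Rotation as R
from workcell import readout, read_camera, finish_job, bot
def rot(a):
    a=np.array(a,float); 
    return a if a.shape==(3,3) else (R.from_rotvec(a).as_matrix() if a.size==3 else R.from_quat(a).as_matrix())
def ray(c,u,v):
    K=np.array([[c['fx'],0,c['cx']],[0,c['fy'],c['cy']],[0,0,1.]])
    p=cv2.undistortPoints(np.array([[[u,v]]],float),K,np.array(c['dist'],float))[0,0]
    d=rot(c['attitude'])@np.array([p[0],p[1],1]); return np.array(c['origin'],float),d/np.linalg.norm(d)
def plane(c,u,v,z):
    o,d=ray(c,u,v); return o+d*(z-o[2])/d[2]
def cross(r1,r2):
    (o1,d1),(o2,d2)=r1,r2
    s=np.linalg.lstsq(np.c_[d1,-d2],o2-o1,rcond=None)[0]
    a,b=o1+d1*s[0],o2+d2*s[1]; return (a+b)/2,np.linalg.norm(a-b)
E
python3 - <<'E'
from h import *
for n in ("side","top"):
    c=read_camera(n); cv2.imwrite(f"pics/{n}0.png",c['color']); print(n,c['origin'],c['attitude'],c['fx'],c['dist'])
s=readout.read_state(); print(s)
E
```

```text
pics
side [-0.01569325 -0.18496512  0.6297296 ] [-2.01849841  0.99631562 -0.49059058] 426.65915371766437 [-0.02818941  0.          0.          0.          0.        ]
top [0.43379187 0.23761367 1.18410376] [-2.17236706  2.21698616 -0.06803011] 496.02678684636135 [-0.03453055  0.          0.          0.          0.        ]
{'time': 0.1, 'q': array([ 1.07811051e+00,  2.64676478e-01,  1.60522534e+00, -7.46281660e-07,
        1.27368583e+00, -3.69186107e-02]), 'joint_vel': array([-0.0005558 , -0.0024798 , -0.00251713, -0.00099264,  0.00111309,
       -0.00028062]), 'joint_torque': array([ 1.38079009e-03, -5.16703355e+01, -3.68591416e+01,  2.51925815e-05,
        6.38349680e-03, -1.75125770e-06]), 'tool_pos': array([0.29682479, 0.60555083, 0.24709391]), 'tcp_rot': array([-7.09618675e-01, -3.05986284e+00,  3.02429187e-03]), 'wrist_force': array([ 0.80232171,  0.13901392, -0.52411504]), 'torque': array([-0.00588992,  0.02691578,  0.00081043]), 'grip_force': 0.0, 'width': 1.000446395381759}
```

View pics/side0.png

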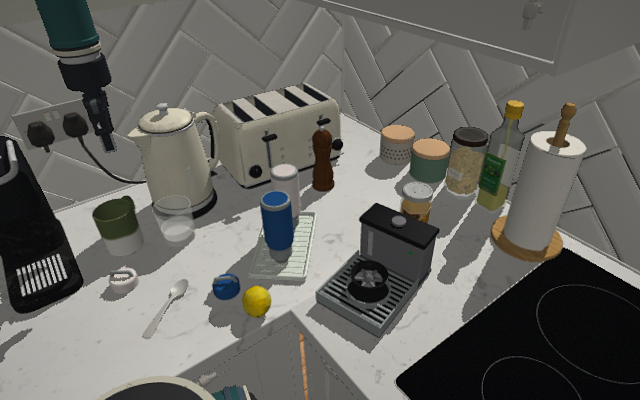

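View pics/top0.png

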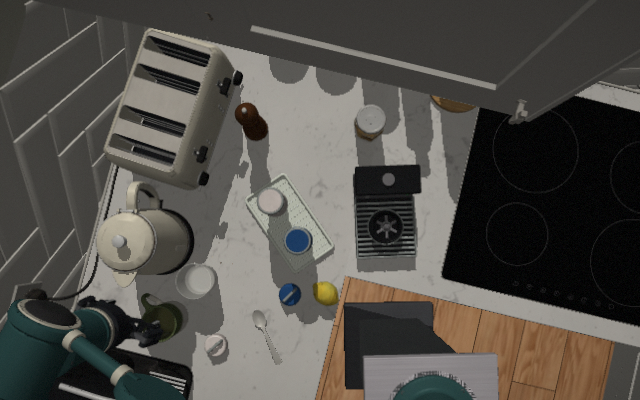

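The side view shows the blue flask (end near 276,200) in front of the white one (285,172), the ring at (368,283) and the tank behind it. In the top view the blue end is at (297,241), the white end at (271,201), the ring at (386,227), the lid at (388,180), the lemon at (325,293) and the cap at (290,295).

```bash
python3 - <<'E'
from h import *
t=cv2.imread("pics/top0.png"); s=cv2.imread("pics/side0.png")
a=cv2.resize(t[160:280,230:450],None,fx=3.6,fy=3.6,interpolation=cv2.INTER_CUBIC)[:,:790]
b=cv2.resize(s[150:310,240:440],None,fx=3.6,fy=3.6,interpolation=cv2.INTER_CUBIC)
cv2.imwrite("pics/a.png",a); cv2.imwrite("pics/b.png",b)
for n,im in(("top",t),("side",s)):
    h=cv2.cvtColor(im,cv2.COLOR_BGR2HSV); m=cv2.inRange(h,(100,90,40),(120,255,255))
    for c in cv2.findContours(m,cv2.RETR_EXTERNAL,cv2.CHAIN_APPROX_NONE)[0]:
        if cv2.contourArea(c)>100: print(n,cv2.contourArea(c),cv2.boundingRect(c),cv2.minEnclosingCircle(c))
E
```

```text
top 255.0 (279, 283, 22, 23) ((289.5, 294.0), 11.10190200805664)
top 366.0 (286, 230, 23, 22) ((296.78570556640625, 240.35714721679688), 11.29621696472168)
side 415.0 (213, 273, 27, 27) ((225.5, 286.0), 14.009025573730469)
side 1056.5 (261, 202, 33, 49) ((278.9966125488281, 224.78033447265625), 25.298675537109375)
side 254.5 (263, 191, 25, 15) ((275.0, 198.5), 12.257750511169434)
```

View pics/a.png

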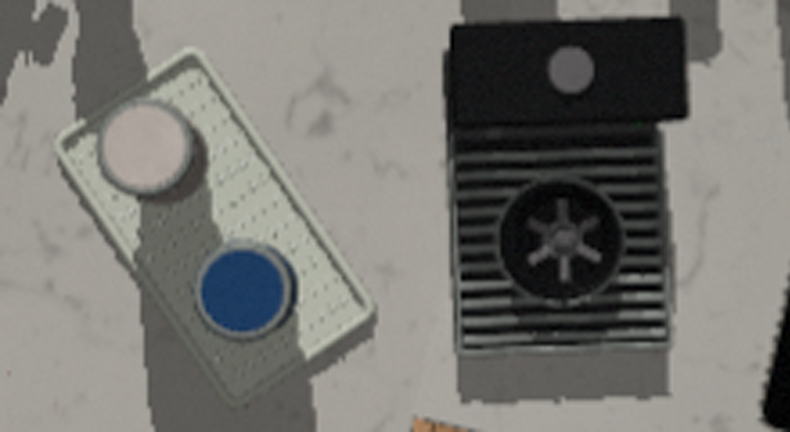

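View pics/b.png

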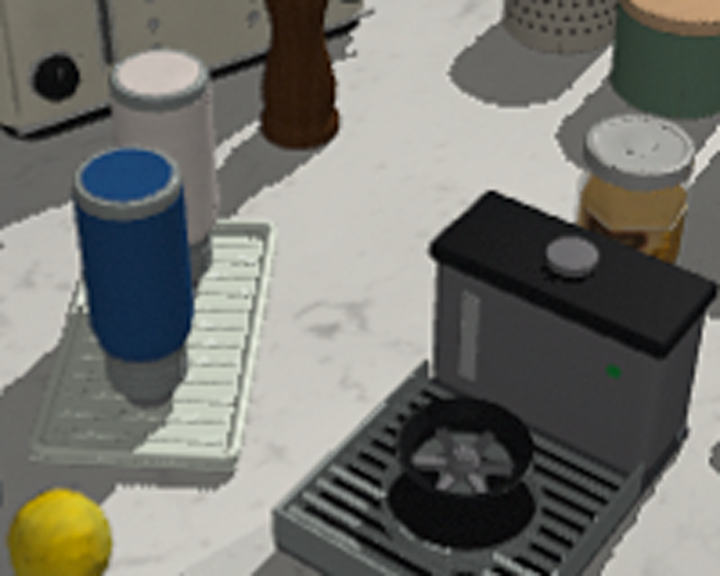

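The crops show the flask ends clean: blue (242,292) in a and (127,175) in b; white (145,149) and (160,74). The ring's rim is at (562,240) and (466,447), its jet at (565,237) and (463,457).

```bash
python3 - <<'E'
from h import *
T=read_camera("top"); S=read_camera("side")
A=lambda x,y:((x+.5)/3.6-.5+230,(y+.5)/3.6-.5+160)
B=lambda x,y:((x+.5)/3.6-.5+240,(y+.5)/3.6-.5+150)
for n,a,b,z in (("blue",(297,240.5),(275,198),.161),("white",A(145,149),B(160,74),.161),("rim",A(562,240),B(466,447),.061),("jet",A(565,237),B(463,457),.056),("knob",A(571,69),B(572,255),.13)):
    p,e=cross(ray(T,*a),ray(S,*b)); print(n,p.round(4),"gap",e.round(4),"top@z",plane(T,*a,z)[:2].round(4),"side@z",plane(S,*b,z)[:2].round(4))
for n,a,z in(("trayFL",A(458,352),.032),("trayFR",A(668,347),.032),("lidFL",A(447,124),.122),("lidFR",A(688,118),.122),("lidBL",A(452,26),.122),("lidBR",A(684,18),.122),("cap",(289.5,294),.02),("lemon",(325,293),.03),("honey",(370,121),.1)): print(n,plane(T,*a,z).round(3))
r=rot(readout.read_state()['tcp_rot']); print(r.round(3), bot.tip_extent)
W=read_camera("wrist"); print(W['origin'],rot(W['attitude']).round(2),W['fx'])
E
```

```text
blue [0.4286 0.2996 0.1629] gap 0.0003 top@z [0.4285 0.2998] side@z [0.4306 0.3015]
white [0.5114 0.3539 0.1623] gap 0.0011 top@z [0.5111 0.3545] side@z [0.5132 0.355 ]
rim [0.4568 0.1033 0.0607] gap 0.0027 top@z [0.4559 0.1044] side@z [0.4575 0.1021]
jet [0.4574 0.1024 0.0538] gap 0.0019 top@z [0.4579 0.1019] side@z [0.4549 0.102 ]
knob [0.5566 0.1039 0.1216] gap 0.0011 top@z [0.556  0.1045] side@z [0.5468 0.0995]
trayFL [0.386 0.17  0.032]
trayFR [0.386 0.034 0.032]
lidFL [0.525 0.179 0.122]
lidFR [0.526 0.034 0.122]
lidBL [0.584 0.174 0.122]
lidBR [0.586 0.035 0.122]
cap [0.304 0.328 0.02 ]
lemon [0.305 0.245 0.03 ]
honey [0.689 0.138 0.1  ]
[[-0.898  0.44  -0.001]
 [ 0.44   0.898 -0.001]
 [ 0.    -0.001 -1.   ]] 0.017
[0.22797308 0.63877964 0.37309398] [[ 0.44  0.86  0.27]
 [ 0.9  -0.42 -0.13]
 [-0.    0.3  -0.95]] 326.37371797713564
```

Request:
jog_arm(
  deltas=[-0.02,-0.017,-0.03,0,0,-3,1,-0.253,-0.217,-0.03,0,0,-26.1,1,-0.253,-0.217,-0.03,0,0,-26.1,1,-0.253,-0.217,-0.03,0,0,-26.1,1,-0.253,-0.217,-0.03,0,0,-26.1,1,-0.253,-0.217,-0.03,0,0,-26.1,1,-0.253,-0.217,-0.03,0,0,-26.1,1,-0.253,-0.217,-0.03,0,0,-26.1,1],
)

```text
time: 1.05
tool_pos: [0.4302, 0.2955, 0.2784]
tcp_rot: [0.008, 3.141, -0.003]
wrist_force: [-0.6, 0.3, 1.1]
width: 1.0
grip_force: 0.0
```

```bash
python3 - <<'E'
from h import *
W=read_camera("wrist"); cv2.imwrite("pics/w1.png",W['color'])
h=cv2.cvtColor(W['color'],cv2.COLOR_BGR2HSV); m=cv2.inRange(h,(100,90,40),(120,255,255))
for c in cv2.findContours(m,cv2.RETR_EXTERNAL,cv2.CHAIN_APPROX_NONE)[0]:
    if cv2.contourArea(c)>300:
        e=cv2.fitEllipse(c); print(e,cv2.boundingRect(c),plane(W,*e[0],.161).round(4))
s=readout.read_state(); print(s['tool_pos'],s['wrist_force'])
E
```

```text
((328.3977355957031, 202.55328369140625), (55.594940185546875, 58.78310775756836), 87.84769439697266) (299, 175, 60, 56) [0.4294 0.3    0.161 ]
((326.3868713378906, 172.03607177734375), (42.01898956298828, 48.120723724365234), 81.87461853027344) (299, 150, 56, 29) [0.4052 0.2984 0.161 ]
((351.7611999511719, 53.9426383972168), (42.50720977783203, 47.73776626586914), 165.38804626464844) (330, 29, 45, 50) [0.3223 0.3159 0.161 ]
[0.42995729 0.29678036 0.27839333] [-0.09485828 -0.57957623  0.23666178]
```

View pics/w1.png

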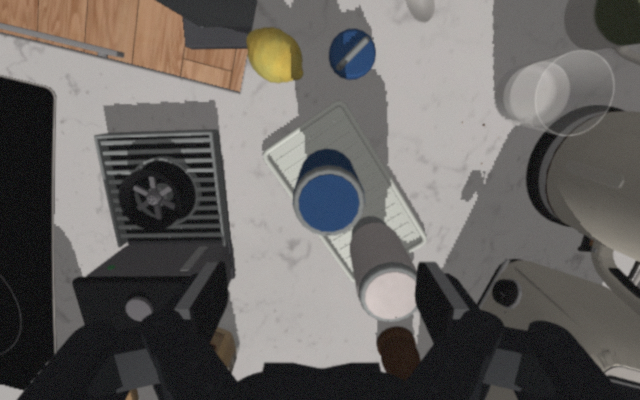

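The blue end fits at (328,203) in the wrist view, giving (0.429, 0.300), which agrees with the first fix. Nothing stands in the fingers' way.

Request:
jog_arm(
  deltas=[0,0.0005,0.02,0,0,0,1,0,0.0005,0.05,0,0,0,1,0,0.0005,0.07,0,0,0,1,0,0.0005,0.07,0,0,0,1,0,0.0005,0.07,0,0,0,1],
  squeeze=70,
)

```text
time: 1.6
tool_pos: [0.4283, 0.3013, 0.2083]
tcp_rot: [0.001, -3.141, 0.0]
wrist_force: [0.2, 0.7, -0.2]
width: 0.998
grip_force: 0.0
```

Request:
jog_arm(
  deltas=[-0.001,0,0.03,0,0,0,1,-0.001,0,0.06,0,0,0,1,-0.001,0,0.076,0,0,0,1,-0.001,0,0.076,0,0,0,1,-0.001,0,0.076,0,0,0,1],
)

```text
time: 2.1
tool_pos: [0.4306, 0.3014, 0.1339]
tcp_rot: [-0.0, 3.14, 0.002]
wrist_force: [-0.4, 0.5, -0.5]
width: 1.001
grip_force: 0.0
```

Request:
jog_arm(
  deltas=[0,0,0,0,0,0,-1,0,0,0,0,0,0,-1,0,0,0,0,0,0,-1,0,0,0,0,0,0,-1,0,0,0,0,0,0,-1,0,0,0,0,0,0,-1,0,0,0,0,0,0,-1,0,0,0,0,0,0,-1],
  squeeze=70,
)

```text
time: 2.9
tool_pos: [0.4312, 0.3014, 0.1348]
tcp_rot: [0.001, 3.138, 0.004]
wrist_force: [-0.3, -0.4, 4.9]
width: 0.668
grip_force: 74.1
```

Request:
jog_arm(
  deltas=[0,0,-0.01,0,0,0,-1,0,0,-0.03,0,0,0,-1,0,0,-0.06,0,0,0,-1,0,0,-0.09,0,0,0,-1,0,0,-0.12,0,0,0,-1,0,0,-0.15,0,0,0,-1,0,0,-0.17,0,0,0,-1,0,0,-0.17,0,0,0,-1],
)

```text
time: 3.7
tool_pos: [0.4315, 0.3014, 0.3072]
tcp_rot: [0.001, 3.135, 0.007]
wrist_force: [0.8, -0.1, -0.9]
width: 0.67
grip_force: 74.8
```

```bash
python3 - <<'E'
from h import *
S=read_camera("side");W=read_camera("wrist")
cv2.imwrite("pics/c.png",np.hstack([cv2.resize(S['color'][100:300,180:440],None,fx=1.5,fy=1.5),cv2.resize(W['color'],None,fx=.62,fy=.75)]))
for n,c in(("s",S),("w",W)):
    h=cv2.cvtColor(c['color'],cv2.COLOR_BGR2HSV); m=cv2.inRange(h,(100,90,40),(120,255,255))
    for k in cv2.findContours(m,cv2.RETR_EXTERNAL,cv2.CHAIN_APPROX_NONE)[0]:
        if cv2.contourArea(k)>200:
            e=cv2.fitEllipse(k); print(n,np.round(e[0],1),np.round(e[1],1),cv2.boundingRect(k))
s=readout.read_state(); print(s['tool_pos'],s['tcp_rot'],s['wrist_force'],s['grip_force'],s['width'])
E
```

```text
s [226.1 287. ] [23.5 26.7] (213, 273, 27, 27)
s [267.7 150.7] [33.8 59.4] (249, 122, 39, 56)
w [321.1 316.3] [104.7 129.3] (257, 263, 130, 107)
w [323.4 376.1] [158.5 363.3] (252, 180, 141, 103)
w [344.8  56.2] [39.1 44.8] (324, 33, 42, 47)
[0.42970224 0.30029795 0.30252985] [4.82535336e-04 3.14088946e+00 6.56208496e-04] [-0.23680864 -0.65681019 -1.54230274] 74.7123659402132 0.6688808128711913
```

View pics/c.png

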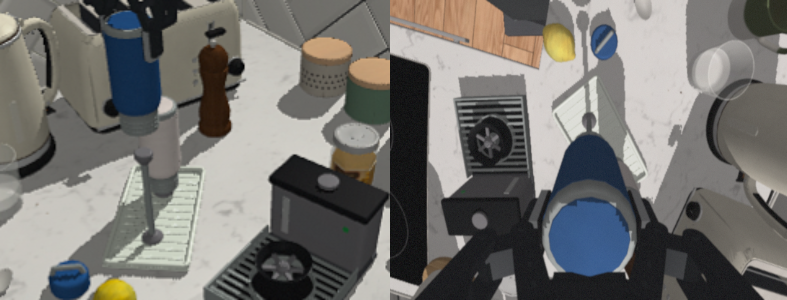

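The flask hangs upright in the fingers at a crop position of (132,65), clear of the peg head (145,155), and the white flask is still in place. I'll work out its offset in the grip.

```bash
python3 - <<'E'
from h import *
W=read_camera("wrist")
h=cv2.cvtColor(W['color'],cv2.COLOR_BGR2HSV); m=cv2.inRange(h,(100,90,40),(120,255,255))
m=cv2.morphologyEx(m,cv2.MORPH_OPEN,np.ones((5,5)))
s=readout.read_state(); z=s['tool_pos'][2]+.0275
for k in cv2.findContours(m,cv2.RETR_EXTERNAL,cv2.CHAIN_APPROX_NONE)[0]:
    if cv2.contourArea(k)>3000 and cv2.boundingRect(k)[1]>230:
        e=cv2.fitEllipse(k); x,y,w,hh=cv2.boundingRect(k)
        print(plane(W,*e[0],z),plane(W,x,y+hh/2,z)-plane(W,x+w,y+hh/2,z),plane(W,x+w/2,y,z)-plane(W,x+w/2,y+hh,z))
# ring from wrist: dark blob centre by eye, rim at crop
print(s['tool_pos'],s['wrist_force'])
for p,zz in(((157,193),.061),((154,200),.056)): pass
u=( (490-397)/.62,138/.75); print("jet/hub wrist",plane(W,*u,.056))
E
```

```text
[0.42691162 0.29940013 0.32873358] [ 1.43457665e-05 -4.70152129e-02  0.00000000e+00] [-4.58455278e-02 -6.21328891e-05  0.00000000e+00]
[0.42917619 0.29999672 0.30123358] [ 0.39191868  0.14258835 -1.84094872]
jet/hub wrist [0.44625244 0.09580709 0.056     ]
```

Request:
jog_arm(
  deltas=[-0.006,-0.04,0,0,0,0,-1,-0.012,-0.08,0,0,0,0,-1,-0.018,-0.12,0,0,0,0,-1,-0.024,-0.16,0,0,0,0,-1,-0.03,-0.198,0.03,0,0,0,-1,-0.03,-0.198,0.06,0,0,0,-1,-0.03,-0.198,0.09,0,0,0,-1,-0.03,-0.198,0.09,0,0,0,-1],
)

```text
time: 4.65
tool_pos: [0.4547, 0.101, 0.2056]
tcp_rot: [-0.002, -3.129, 0.003]
wrist_force: [-1.0, -0.4, -1.7]
width: 0.674
grip_force: 75.3
```

Request:
jog_arm(
  deltas=[0,0,0.01,0,0,0,-1,0,0,0.01,0,0,0,-1,0,0,0.01,0,0,0,-1,0,0,0.01,0,0,0,-1],
)

```text
time: 5.05
tool_pos: [0.4607, 0.1028, 0.2037]
tcp_rot: [-0.001, 3.139, 0.001]
wrist_force: [0.0, 0.4, -0.7]
width: 0.667
grip_force: 75.3
```

```bash
python3 - <<'E'
from h import *
S=read_camera("side");T=read_camera("top")
cv2.imwrite("pics/d.png",np.hstack([cv2.resize(S['color'][180:330,300:450],None,fx=3,fy=3),cv2.resize(T['color'][165:265,340:440],None,fx=3.4,fy=4.5)]))
s=readout.read_state(); print(s['tool_pos'],s['tcp_rot'],s['wrist_force'],s['grip_force'],s['width'])
p=s['tool_pos']; mouth=np.array([p[0]-.002,p[1],p[2]+.002-.115])
K=np.array([[S['fx'],0,S['cx']],[0,S['fy'],S['cy']],[0,0,1.]]);A=rot(S['attitude']).T
pr=lambda q:cv2.projectPoints(np.array([q]),cv2.Rodrigues(A)[0],-A@S['origin'],K,np.array(S['dist']))[0][0,0]
for q in(mouth,mouth+[0,0,.02],[.457,.1025,.061]): print(np.round(q,4),pr(np.array(q,float)),(pr(np.array(q,float))-[300,180])*3)
E
```

```text
[0.4604121  0.10270533 0.20344106] [-3.56279470e-04  3.13956030e+00  5.14730407e-04] [ 0.39286324 -0.5503938  -1.43652854] 75.32269768416882 0.6694567055874323
[0.4584 0.1027 0.0904] [369.80991734 261.77891722] [209.42975203 245.33675167]
[0.4584 0.1027 0.1104] [370.30343044 253.59168832] [210.91029132 220.77506495]
[0.457  0.1025 0.061 ] [368.7732606  273.86807194] [206.31978179 281.60421581]
```

View pics/d.png

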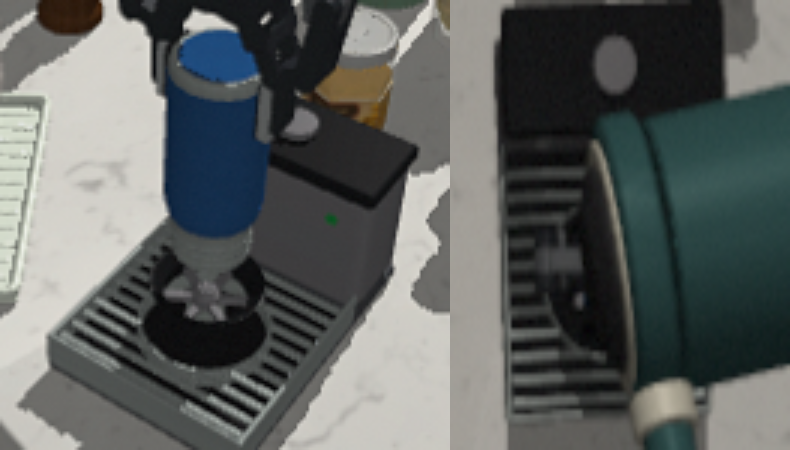

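The side view shows the neck centred at crop x≈208, over the ring at x≈207. The flask is upright, the mouth is about 30 mm above the rim, and the fingers are clear of the tank. Next I lower it.

Request:
jog_arm(
  deltas=[0.0015,0,0.01,0,0,0,-1,0.0015,0,0.02,0,0,0,-1,0.0015,0,0.028,0,0,0,-1,0.0015,0,0.034,0,0,0,-1,0.0015,0,0.038,0,0,0,-1,0.0015,0,0.041,0,0,0,-1,0.0015,0,0.041,0,0,0,-1,0.0015,0,0.041,0,0,0,-1],
)

```text
time: 5.95
tool_pos: [0.4584, 0.1023, 0.162]
tcp_rot: [0.0, 3.141, -0.0]
wrist_force: [-2.8, -0.9, 3.9]
width: 0.667
grip_force: 75.8
```

Request:
jog_arm(
  deltas=[0,0,0.002,0,0,0,-1,0,0,0.004,0,0,0,-1,0,0,0.006,0,0,0,-1,0,0,0.008,0,0,0,-1,0,0,0.01,0,0,0,-1,0,0,0.011,0,0,0,-1,0,0,0.011,0,0,0,-1,0,0,0.011,0,0,0,-1],
  squeeze=90,
)

```text
time: 6.75
tool_pos: [0.4588, 0.1024, 0.1522]
tcp_rot: [0.0, 3.14, -0.0]
wrist_force: [-5.1, -1.2, 10.8]
width: 0.668
grip_force: 94.8
```

Request:
jog_arm(
  deltas=[0.001,0,0.002,0,0,0,-1,0.0015,0,0.004,0,0,0,-1,0.0015,0,0.005,0,0,0,-1,0.0015,0,0.005,0,0,0,-1],
)

```text
time: 7.15
tool_pos: [0.4593, 0.1025, 0.1507]
tcp_rot: [-0.0, 3.136, 0.0]
wrist_force: [-9.6, -3.0, 26.5]
width: 0.667
grip_force: 96.5
```

Request:
jog_arm(
  deltas=[0,0,0.0005,0,0,0,-1,0,0,0.001,0,0,0,-1,0,0,0.001,0,0,0,-1,0,0,0.001,0,0,0,-1],
)

```text
time: 7.55
tool_pos: [0.4597, 0.1025, 0.1506]
tcp_rot: [-0.0, 3.135, 0.0]
wrist_force: [-9.9, -3.3, 31.8]
width: 0.672
grip_force: 97.0
```

```bash
python3 - <<'E'
from h import *
S=read_camera("side")
cv2.imwrite("pics/e.png",cv2.resize(S['color'][180:330,300:450],None,fx=3.6,fy=3.6))
s=readout.read_state(); print(s['tool_pos'],s['tcp_rot'],s['wrist_force'],s['torque'],s['grip_force'])
E
```

```text
[0.45969525 0.10247526 0.15057296] [-8.77430030e-05  3.13550818e+00  1.71642370e-04] [-9.54924101 -3.03506984 32.36734401] [-0.79746328  2.18422784 -0.03901214] 96.96491338312626
```

View pics/e.png

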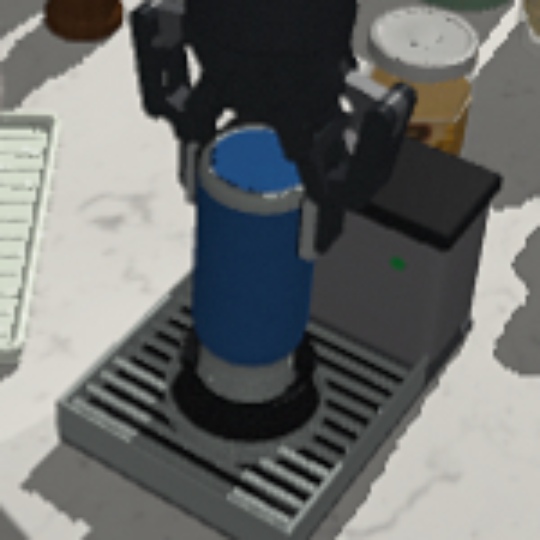

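The mouth sits in the ring, which is down at the tray (crop 247,395). The flask is upright, the fingers touch only the flask, and the force is steady at 32 N. I'm handing the job in.

```bash
python3 -c "
from h import *
print(finish_job())"
```

```text
the job is handed in; nothing more can be done
None
```

I handed the job in with the blue flask upside down in the rinser ring, still gripped and pressing it to its stop at about 32 N; the hand-in returned no verdict, so I don't know how it was judged.

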